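Isolate the polishing spindle and clear the finished stem

ROBOT

A 6-joint arm with a two-finger parallel gripper is mounted at the origin on the work surface. World frame = base frame: x ahead of the robot, y to its left, z up, the work surface at z = 0. Lengths are in m, angles in rad, forces in N, time in s.
With the tool pointing down it reaches from about 0.375 to 0.925 m from the base axis. Payload 5.7 kg.
Tool frame: the origin (TCP) lies where the fingers leave the gripper's body, on its centre line; the fingertips stand 73 mm ahead of it and the grasp point (between the pads) lies 54 mm ahead of it (grip_point_offset is the distance from the TCP to the grasp point, in m); z points along the fingers, y is the line along which they close (so a half turn about z gives the same grasp; the last joint's range is limited). The gripper opens to 85 mm and grips with 20 to 120 N. Pads are 22 mm wide; open, the fingers measure 114 mm over their backs; the gripper's body (76 mm by 85 mm) begins 54 mm behind the grasp point. The pads swing forward as they close: fully open they stand 13 mm farther back than shut.
Start: joints at [-1.289, 0.359, 1.51, -0, 1.272, -0.115], TCP at [0.232, -0.553, 0.304] pointing down, gripper open.
Joint ranges: [-2.97, 2.97], [-1.01, 2.36], [0.21, 2.38], [-0.96, 4.11], [0.2, 2.71], [-2.98, 2.98]. Speed limits (rad/s): [2.39, 2.39, 3.14, 3.14, 3.14, 3.14].

INTERFACE

Orientations are given as a rotation vector (axis times angle).
In Python, from rig import observe, grab_frame, hand_in, look_for, place_of, grip_point_offset gives the robot as it stands.
- The arm moves only by the tool send_rows, never from a script. Its argument "series" is a list of rows, each an object with "travel": the shift along the tool's x, y, z in mm, a list of three; "yaw": the turn about the tool's z in rad. A call has exactly 5 rows; each row is the pose to reach, as a shift and turn from the pose commanded when the call began, along the tool's axes at that moment; what a row does not reach only later rows make up. A row lasts 1/12 s, in which the tool goes at most 41.7 mm and 7.16 degrees, less where a joint would pass 70% of its speed; a pose out of reach is approached as far as the arm can. A call with a gripper value outside its range is refused whole. "jaw" is the opening, from 0 (shut) to 1 (fully open), set as the call begins (left out, the last holds). The fingers move at their own pace and stop on an object; "newtons" is the grip in N (left out, the last holds). Time passes only in rows, so rows that repeat a pose let the fingers close, or fill a call up. It gives the time, the measured TCP pose, the force, the opening and the grip force at its end, in the units of the state.
- observe(): the state, without advancing time (a new reading comes with each control period).
- grab_frame(name): name is "scene" or "top" or "wrist"; returns a dict with "color" (384x512x3 uint8, blue, green, red), "fx", "fy", "cx", "cy" (pixels), "world_to_cam" (4x4, takes a point from world to camera coordinates). Camera axes: x right, y up, looking along -z (the intrinsics and any distortion apply to the point x, -y, -z); pixel columns grow to the right and rows downward; lengths in m; the calibration is good to about 2 mm. A picture is of the moment at which its call begins. There is no depth.
- hand_in(): hands the job in; it is judged then, once.
Trained networks look in a picture, given as the dict that the camera call returned (one of the last four; its "shot" number tells which), for a name from the list of things; names that differ only in an ending like _2 or _b are one class to them, and where a whole thing is asked for, a point or a joint stands for the part that bears it (a point fixed in the world has none). Each returns a list of dicts, best first, with "confidence" (0 to 1); they miss things now and then, are a little off and sometimes report something else, mostly with a low value. They report only what shows in the picture. A call takes as long as a camera call. They do not tell look-alikes from the thing itself.
- look_for(picture, name): "location" ([column, row] in pixels, amid what is visible of it).
- place_of(picture, name): "location" ([column, row] in pixels: a listed point, or the origin of a listed thing).
The state is a dict: "time": time; "joint_pos": joint angles; "joint_velocities": joint speeds; "joint_torque": joint torques, N m; "tcp_pos": TCP position; "tool_rot": TCP orientation; "force": force on the tool from outside, world axes, zero at the start; "torque": the same for the moment, N m; "gripper_width": finger opening in m; "gripper_force": force on a finger pad.
Only numpy, scipy, OpenCV 4.12 (cv2) and the standard library are available. Lean on these libraries where they do the work, as an engineer would, in place of code of your own. Each camera call takes 0.05 s, during which the arm holds its last target. There are 200 camera calls.

TASK

The brass stem in the polishing spindle's cradle is finished. First turn the rotary isolator handle from on to off, so that it clicks home, and leave it off; only then lift the stem out of the cradle and lay it gently, flat on the bottom, in the wire basket. Leave the basket upright and everything else on the bench where it is.

Things in the scene. Friction and masses are not known exactly. Their poses are not given: they have to be found in the camera images.
- isolator: Grey power isolator, fixed: a box 120 x 120 mm, 60 mm deep, on a steel stand (foot 150 x 130 mm), its face tilted 30 deg from level towards its front (-x), high edge 128 mm above the bench. Origin at bench level under the box; x points to its high back edge, z up. The face looks away from the robot, give or take 0.2 rad. The face's outward normal is (-0.5, 0, 0.866) in this frame.
- handle (a joint): Angle of the isolator's handle in rad, about the face's normal: 0 = on (bar lies up and down the slope), 1.571 = off (bar lies level, across the face), with an end stop at each. It grows anticlockwise as seen looking at the face. An over-centre spring holds it against either stop and snaps it home once past the middle (0.785); turning it takes at most about 0.25 N m.
- handle_grip (a point): Point to grip on the black T-bar handle: on the turning axis, in the middle of the bar, 30 mm out from the box's face. It turns with the handle: z = outward normal of the face (axis of turning), x = along the bar, y = across it. The bar is 100 mm long, 18 mm wide, and spans 12 to 44 mm out from the face, on a round hub (diameter 36 mm, 14 mm high).
- polisher: Polishing spindle (green motor, black rubber wheel) on a green base plate 290 x 200 x 12 mm, fixed. Origin at bench level under the middle of the cradle; x points from cradle to motor, y along the cradle. Cradle: two V posts at y = +-42 mm, 12 mm thick, Vs 40 mm wide (x), roots 60 and tops 80 mm high. Motor and wheel begin 110 mm behind the cradle (+x) and reach 173 mm high.
- stem: The finished brass stem: a turned bar 134 mm long, shank 26 mm in diameter with a 38 mm bead at each end (from 54 mm off the middle outwards), 0.25 to 0.49 kg. Origin at its middle; y = along its length. At the start it lies level in the cradle, along the cradle's y, its axis 78 mm above the bench.
- basket: Rectangular steel wire basket, open on top: 150 mm (x) by 190 mm (y, the long side), 60 mm high, walls and floor 3 mm. Loose, 0.7 kg. Origin at the centre of its underside; z up.
- paste_jar: Bystander: small jar, diameter 42 mm, 45 mm high, beside the isolator. Origin under its centre.
- hammer: Bystander: hammer lying in front of the polishing spindle.
- file: Bystander: flat file 250 mm long with wooden handle, lying in front of the basket.
- pliers: Bystander: pliers 145 mm long, lying behind the isolator.
Mind the look-alikes: they are no part of the job. Leave any blue or pink look-alike of the basket alone. There is more than one size of the isolator; the one meant has the size given above.

How it is judged:
By the outcome, as a careful person would: the job done as asked, in the order asked, and still so for the second after the job is handed in, with the robot touching nothing.
It also fails if it takes over 64 s, if anything falls off the work surface, if the arm or the gripper's body presses on something with over 40 N, if the wrist force passes 120 N, or if a joint passes its speed limit or range.

## Working session

There is one attempt and no reset: what is moved stays moved. The work goes in short steps, Python scripts to look and compute and a tool call to move; the robot and the scene stay as the last step left them, time stands still between calls to the robot, and variables do not carry over. Pictures are saved under pics/ and viewed, at most 10 in all, crops included, and the job is handed in when it is done.

Besides the shell and the picture viewer there is one more tool, called after "Request:" as name(argument=value, ...), one argument or row to a line, values as JSON. send_rows: Moves the arm, as the interface text tells. Its arguments: {"type":"object","properties":{"series":{"type":"array"},"jaw":{"type":"number"},"newtons":{"type":"number"}},"required":["series"]}

```bash
mkdir -p pics; ls; cat > h.py <<'E'
import numpy as np, cv2
from rig import *
from scipy.spatial.transform import Rotation as R
def ray(f,px):
    M=np.array(f["world_to_cam"]); Rm=M[:3,:3]; c=-Rm.T@M[:3,3]
    d=np.array([(px[0]-f["cx"])/f["fx"],-(px[1]-f["cy"])/f["fy"],-1.])
    return c,Rm.T@d
def at_z(f,px,z):
    c,d=ray(f,px); return c+d*(z-c[2])/d[2]
def proj(f,p):
    M=np.array(f["world_to_cam"]); q=M[:3,:3]@np.array(p)+M[:3,3]
    return np.array([f["cx"]+f["fx"]*q[0]/-q[2], f["cy"]-f["fy"]*q[1]/-q[2]])
def tri(fs,pxs):
    A=np.zeros((3,3));b=np.zeros(3)
    for f,p in zip(fs,pxs):
        c,d=ray(f,p);d/=np.linalg.norm(d);P=np.eye(3)-np.outer(d,d);A+=P;b+=P@c
    return np.linalg.solve(A,b)
E
python3 - <<'E'
from h import *
print(grip_point_offset, {k:np.round(v,3).tolist() for k,v in observe().items()})
fs={}
for n in ["scene","top"]:
    f=grab_frame(n); fs[n]=f
    cv2.imwrite(f"pics/{n}0.png",f["color"])
    print(n,[k for k in f if k!="color"],f["fx"],f["cx"],f["cy"])
    for t in ["isolator","handle_grip","polisher","stem","basket","paste_jar","hammer","file","pliers"]:
        for r in place_of(f,t)[:4]:
            print(t,np.round(r["location"]).tolist(),round(r["confidence"],2),np.round(at_z(f,r["location"],{"stem":.078,"handle_grip":.12}.get(t,0)),3).tolist())
E
```

```text
pics
0.0539 {'time': 0.0, 'joint_pos': [-1.289, 0.36, 1.511, 0.0, 1.272, -0.115], 'joint_velocities': [0.0, 0.001, 0.001, 0.0, -0.001, -0.001], 'joint_torque': [-0.001, -52.763, -27.862, -0.0, 0.013, 0.0], 'tcp_pos': [0.232, -0.553, 0.303], 'tool_rot': [-3.078, -0.619, 0.0], 'force': [-0.605, -0.526, 0.489], 'torque': [0.033, -0.0, 0.006], 'gripper_force': 0.0, 'gripper_width': 0.086}
scene ['fx', 'fy', 'cx', 'cy', 'world_to_cam', 'shot'] 454.07571281178383 254.66246427469164 192.54087284184743
isolator [350.0, 256.0] 0.93 [0.619, 0.296, 0.0]
isolator [409.0, 280.0] 0.69 [0.7, 0.475, 0.0]
handle_grip [353.0, 232.0] 0.54 [0.639, 0.291, 0.12]
handle_grip [415.0, 264.0] 0.53 [0.755, 0.46, 0.12]
polisher [265.0, 241.0] 0.8 [0.581, 0.012, 0.0]
stem [265.0, 224.0] 0.9 [0.587, 0.012, 0.078]
basket [186.0, 226.0] 0.97 [0.544, -0.276, 0.0]
basket [177.0, 174.0] 0.88 [0.228, -0.4, 0.0]
basket [108.0, 224.0] 0.84 [0.567, -0.559, 0.0]
paste_jar [322.0, 253.0] 0.53 [0.618, 0.206, 0.0]
paste_jar [184.0, 222.0] 0.16 [0.524, -0.288, 0.0]
hammer [186.0, 204.0] 0.67 [0.421, -0.309, 0.0]
file [184.0, 2
[... 206 characters left out ...]
.0] 0.9 [0.605, 0.303, 0.0]
isolator [120.0, 132.0] 0.72 [0.705, 0.483, 0.0]
isolator [161.0, 190.0] 0.46 [0.499, 0.335, 0.0]
isolator [256.0, 161.0] 0.4 [0.603, 0.0, 0.0]
handle_grip [160.0, 143.0] 0.49 [0.644, 0.312, 0.12]
handle_grip [117.0, 120.0] 0.46 [0.721, 0.455, 0.12]
polisher [253.0, 168.0] 0.72 [0.577, 0.012, 0.0]
stem [251.0, 164.0] 0.58 [0.582, 0.014, 0.078]
basket [412.0, 171.0] 0.96 [0.569, -0.551, 0.0]
basket [339.0, 175.0] 0.78 [0.554, -0.291, 0.0]
paste_jar [200.0, 155.0] 0.49 [0.624, 0.2, 0.0]
hammer [259.0, 204.0] 0.7 [0.45, -0.01, 0.0]
hammer [160.0, 192.0] 0.63 [0.492, 0.336, 0.0]
file [345.0, 213.0] 0.8 [0.42, -0.314, 0.0]
pliers [159.0, 190.0] 0.79 [0.498, 0.342, 0.0]
```

View pics/scene0.png

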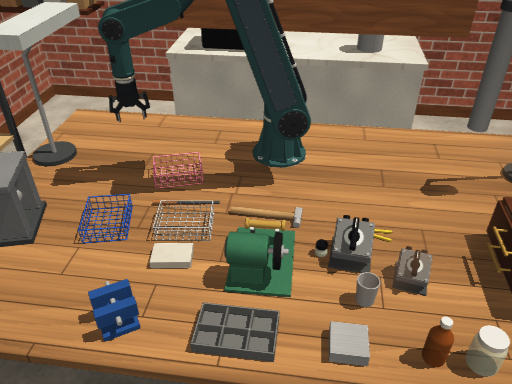

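View pics/top0.png

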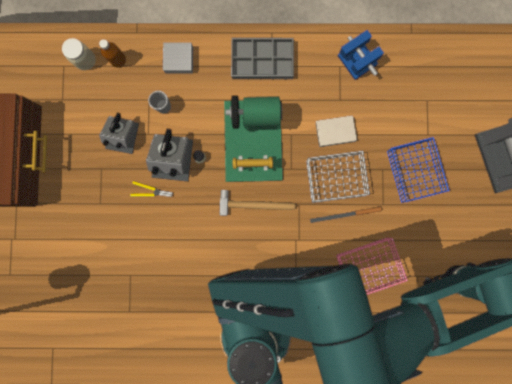

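The steel-grey basket is at top (339,175). Its look-alikes are blue (418,170) and pink (375,265). There are two isolators, a large one at top (170,157) and a small one at (120,132). The stem is at (252,163) and the jar at (200,156). Next I'll check the choice in a close crop.

```bash
python3 - <<'E'
from h import *
a=cv2.imread("pics/top0.png");b=cv2.imread("pics/scene0.png")
c=lambda im,x0,y0,w,h:cv2.resize(im[y0:y0+h,x0:x0+w],(400,300),interpolation=cv2.INTER_CUBIC)
# 400x300 tiles : scale 4 (100x75)
cv2.imwrite("pics/crop1.png",np.vstack([np.hstack([c(a,95,110,100,75),c(b,325,210,100,75)]),np.hstack([c(a,290,140,100,75),c(a,205,130,100,75)])]))
E
```

```text
(no output)
```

View pics/crop1.png

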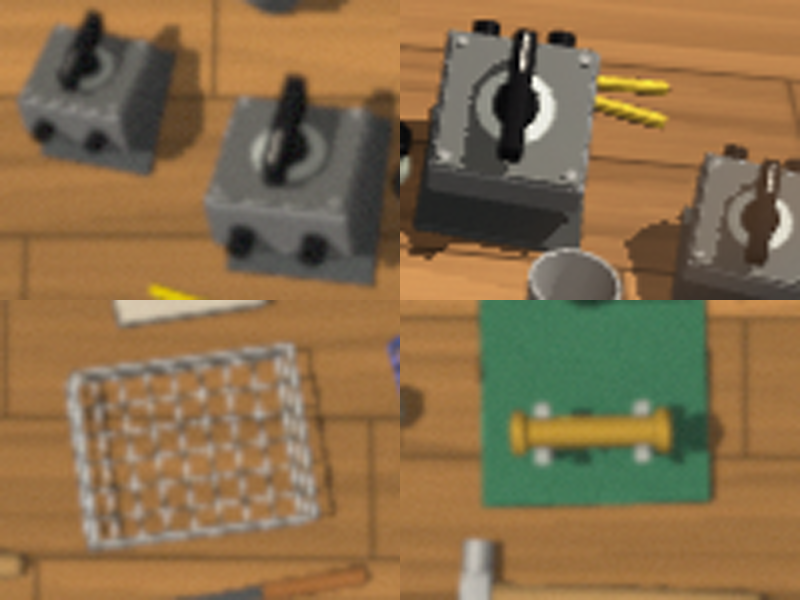

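```bash
python3 - <<'E'
from h import *
from scipy.optimize import least_squares
s=grab_frame("scene");t=grab_frame("top")
u=np.array([np.cos(np.pi/6),0,.5]);n=np.array([-.5,0,.866]);v=np.array([0,1,0])
def W(q,p): return np.r_[R.from_euler('z',q[2]).apply(p)[:2]+q[:2],p[2]]
S=lambda x,y:np.array([325+(x-400)/4,210+y/4])
C=lambda q:np.array([q[3],0,.098])
obs=[(s,S(450,30),lambda q:C(q)+.06*u+.06*v*-1*-1),(s,S(597,47),lambda q:C(q)+.06*u-.06*v),(s,S(578,188),lambda q:C(q)-.06*u-.06*v),(s,S(432,165),lambda q:C(q)-.06*u+.06*v)]
for sg in (1,-1):
  ob=[(f,p,(lambda q,g=g:g(q)*np.array([1,sg,1]))) for f,p,g in obs]
  ob+=[(s,S(519,108),lambda q:C(q)+.03*n),(t,np.array([160,143.])+0*0,None)][:1]
  ob+=[(t,np.array([169.2,128.8]),lambda q:C(q)-.05*u+.044*n)]
  r=least_squares(lambda q:np.concatenate([proj(f,W(q,g(q)))-p for f,p,g in ob]),[.61,.3,3.1,0.],loss='soft_l1')
  print(sg,r.x.round(3),r.cost,r.fun.round(1))
  if sg==-1 or 1:
    q=r.x
    print('axis face',W(q,C(q)).round(3),'grip',W(q,C(q)+.03*n).round(3),'upper end',W(q,C(q)+.05*u+.03*n).round(3))
T=lambda x,y,o:np.array([o[0]+x/4,o[1]+y/4])
B=[at_z(t,T(x,y-300,(290,140)),.06)[:2] for x,y in [(75,378),(293,348),(315,515),(92,545)]]
B=np.array(B);print('basket',B.round(3).tolist(),B.mean(0).round(3),cv2.minAreaRect(B.astype(np.float32)))
for x in (512,672): print('stem end',at_z(t,T(x-400,130,(205,130)),.078).round(3))
for m in ["basket","stem","polisher"]:
  for f in (s,t): print(m,[(at_z(f,r["location"],.078 if m=="stem" else 0).round(3).tolist(),round(r["confidence"],2)) for r in place_of(f,m)[:3]])
print(R.from_rotvec(observe()["tool_rot"]).as_matrix().round(3).tolist())
E
```

```text
1 [ 0.42   0.319  3.031 -0.213] 7.411953214827045 [-0.6 -1.7  0.9 -0.1  1.2  1.  -1.7  0.1 -0.7 -3.8 -0.9 -1. ]
axis face [0.632 0.295 0.098] grip [0.647 0.294 0.124] upper end [0.604 0.299 0.149]
-1 [0.782 0.347 3.537 0.16 ] 152.44212491158933 [ 24.4  -1.6 -47.5   0.3 -31.6   1.3  40.9   0.1  -1.6  -3.6  -7.7  -0.3]
axis face [0.634 0.285 0.098] grip [0.648 0.291 0.124] upper end [0.608 0.275 0.149]
basket [[0.599, -0.181], [0.625, -0.367], [0.483, -0.384], [0.457, -0.195]] [ 0.541 -0.282] ((0.5411925911903381, -0.28106456995010376), (0.14365920424461365, 0.19343911111354828), 7.782017230987549)
stem end [0.586 0.075 0.078]
stem end [ 0.586 -0.059  0.078]
basket [([0.569, -0.556, 0.0], 0.78), ([0.216, -0.419, 0.0], 0.68), ([0.547, -0.273, 0.0], 0.57)]
basket [([0.233, -0.386, 0.0], 0.9), ([0.572, -0.552, 0.0], 0.64)]
stem [([0.584, 0.008, 0.078], 0.87)]
stem [([0.595, 0.002, 0.078], 0.64), ([0.42, -0.308, 0.078], 0.58)]
polisher [([0.569, 0.011, 0.0], 0.56)]
polisher [([0.578, 0.015, 0.0], 0.89)]
[[0.922, 0.386, -0.0], [0.386, -0.922, 0.0], [0.0, -0.0, -1.0]]
```

Chosen: the large isolator, with handle axis ≈(0.647, 0.294, 0.124) and a yaw of about 3.03. The fit leaves 1–2 px at the corners, and its size matches the one given. The stem is at (0.586, 0.008), and the steel basket is at (0.541, −0.281), turned about 8°. I'll push the bar's upper end towards −y with closed fingers.

Request:
send_rows(
  series=[
    {"travel": [32,-8,0],"yaw": -0.12},
    {"travel": [64,-17,0],"yaw": -0.24},
    {"travel": [96,-25,0],"yaw": -0.36},
    {"travel": [128,-34,0],"yaw": -0.48},
    {"travel": [160,-42,0],"yaw": -0.6},
  ],
  jaw=0,
  newtons=40,
)

```text
time: 1.82
tcp_pos: [0.3641, -0.4517, 0.304]
tool_rot: [-2.755, -1.509, -0.0]
force: [-0.8, -0.7, 0.0]
gripper_width: 0.0252
gripper_force: 0.0
```

Request:
send_rows(
  series=[
    {"travel": [39,-5,0],"yaw": -0.115},
    {"travel": [79,-10,0],"yaw": -0.23},
    {"travel": [119,-15,0],"yaw": -0.345},
    {"travel": [159,-20,0],"yaw": -0.46},
    {"travel": [198,-26,0],"yaw": -0.575},
  ],
)

```text
time: 2.23
tcp_pos: [0.4496, -0.2707, 0.3041]
tool_rot: [2.214, 2.228, 0.0]
force: [0.6, 0.4, -0.2]
gripper_width: -0.0006
gripper_force: 0.0
```

Request:
send_rows(
  series=[
    {"travel": [40,5,0],"yaw": 0},
    {"travel": [80,10,0],"yaw": 0},
    {"travel": [120,15,0],"yaw": 0},
    {"travel": [160,20,0],"yaw": 0},
    {"travel": [200,25,0],"yaw": 0},
  ],
)

```text
time: 2.65
tcp_pos: [0.4736, -0.0705, 0.3041]
tool_rot: [2.22, 2.222, 0.001]
force: [1.3, 0.7, 0.2]
gripper_width: 0.0003
gripper_force: 0.0
```

Request:
send_rows(
  series=[
    {"travel": [40,5,0],"yaw": 0},
    {"travel": [80,10,0],"yaw": 0},
    {"travel": [120,15,0],"yaw": 0},
    {"travel": [160,20,0],"yaw": 0},
    {"travel": [200,25,0],"yaw": 0},
  ],
)

```text
time: 3.07
tcp_pos: [0.4984, 0.1297, 0.3042]
tool_rot: [2.22, 2.222, 0.001]
force: [1.2, -0.6, 0.2]
gripper_width: 0.0
gripper_force: 0.0
```

Request:
send_rows(
  series=[
    {"travel": [36,10,0],"yaw": 0},
    {"travel": [72,20,0],"yaw": 0},
    {"travel": [108,30,0],"yaw": 0},
    {"travel": [144,40,0],"yaw": 0},
    {"travel": [170,50,0],"yaw": 0},
  ],
)

```text
time: 3.48
tcp_pos: [0.5484, 0.3009, 0.304]
tool_rot: [-2.218, -2.224, -0.002]
force: [1.3, -0.1, 1.2]
gripper_width: -0.0
gripper_force: 0.0
```

```bash
python3 - <<'E'
from h import *
w=grab_frame("wrist"); s=grab_frame("scene")
im=w["color"].copy()
for p,c in [((.647,.294,.124),(0,0,255)),((.604,.299,.149),(0,255,0)),((.690,.289,.099),(255,0,0))]:
    for f,i in((w,im),(s,None)):
        q=proj(f,p); print(p,q.round())
        if i is not None: cv2.circle(i,tuple(int(v) for v in q),4,c,2)
for f in (w,s): print([(np.round(r["location"]).tolist(),round(r["confidence"],2)) for r in place_of(f,"handle_grip")[:3]])
cv2.imwrite("pics/w1.png",im)
E
```

```text
(0.647, 0.294, 0.124) [385. 201.]
(0.647, 0.294, 0.124) [354. 233.]
(0.604, 0.299, 0.149) [339. 204.]
(0.604, 0.299, 0.149) [356. 218.]
(0.69, 0.289, 0.099) [423. 198.]
(0.69, 0.289, 0.099) [352. 249.]
[([388.0, 200.0], 0.95)]
[([354.0, 233.0], 0.68)]
```

View pics/w1.png

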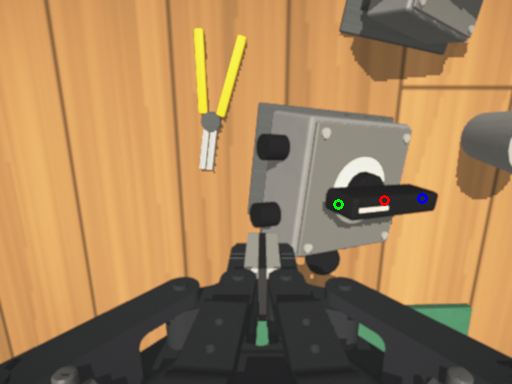

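The wrist view shows the bar from (330,203) to (437,197), black with a white mark. My projected axis and ends lie on it, so the model is confirmed. Next the fingers go down on the bar's +y side, near its upper end.

Request:
send_rows(
  series=[
    {"travel": [23,32,0],"yaw": 0},
    {"travel": [47,64,0],"yaw": 0},
    {"travel": [47,64,30],"yaw": 0},
    {"travel": [47,64,60],"yaw": 0},
    {"travel": [47,64,92],"yaw": 0},
  ],
)

```text
time: 4.1
tcp_pos: [0.6132, 0.3436, 0.2119]
tool_rot: [2.221, 2.22, 0.003]
force: [-0.2, 0.1, -1.1]
gripper_width: 0.0
gripper_force: 0.0
```

Request:
send_rows(
  series=[
    {"travel": [-10,0,0],"yaw": 0},
    {"travel": [-18,0,0],"yaw": 0},
    {"travel": [-26,0,0],"yaw": 0},
    {"travel": [-34,0,0],"yaw": 0},
    {"travel": [-42,0,0],"yaw": 0},
  ],
)

```text
time: 4.52
tcp_pos: [0.6123, 0.3032, 0.2146]
tool_rot: [-2.22, -2.22, -0.006]
force: [-4.7, 7.8, -2.1]
gripper_width: -0.0002
gripper_force: 3.8
```

Request:
send_rows(
  series=[
    {"travel": [-9,0,0],"yaw": 0},
    {"travel": [-18,0,0],"yaw": 0},
    {"travel": [-27,1,0],"yaw": 0},
    {"travel": [-36,2,0],"yaw": 0},
    {"travel": [-45,4,0],"yaw": 0},
  ],
)

```text
time: 4.93
tcp_pos: [0.617, 0.2564, 0.2134]
tool_rot: [2.22, 2.221, 0.002]
force: [0.4, 0.5, -0.4]
gripper_width: -0.0002
gripper_force: 0.0
```

Request:
send_rows(
  series=[
    {"travel": [0,0,20],"yaw": 0},
    {"travel": [0,0,0],"yaw": 0},
    {"travel": [0,0,-30],"yaw": 0},
    {"travel": [0,-20,-65],"yaw": 0},
    {"travel": [-20,-50,-95],"yaw": 0},
  ],
)

```text
time: 5.35
tcp_pos: [0.5721, 0.241, 0.3061]
tool_rot: [2.219, 2.222, 0.008]
force: [0.8, 0.8, 1.2]
gripper_width: -0.0002
gripper_force: 0.0
```

```bash
python3 - <<'E'
from h import *
w=grab_frame("wrist"); s=grab_frame("scene")
c=cv2.resize(s["color"][195:295,295:428],(532,400),interpolation=cv2.INTER_CUBIC)
cv2.imwrite("pics/w2.png",np.hstack([cv2.resize(w["color"],(268,400))if 0 else cv2.resize(w["color"][60:340,230:410],(257,400)),c]))
p=np.array([(.586,.075,.078),(.586,-.059,.078)])
f=grab_frame("top")
for n in ("stem",):
  for g in (s,f): print([(at_z(g,r["location"],.078).round(3).tolist(),round(r["confidence"],2)) for r in place_of(g,n)[:2]])
E
```

```text
[([0.587, 0.013, 0.078], 0.66)]
[([0.585, -0.002, 0.078], 0.72)]
```

View pics/w2.png

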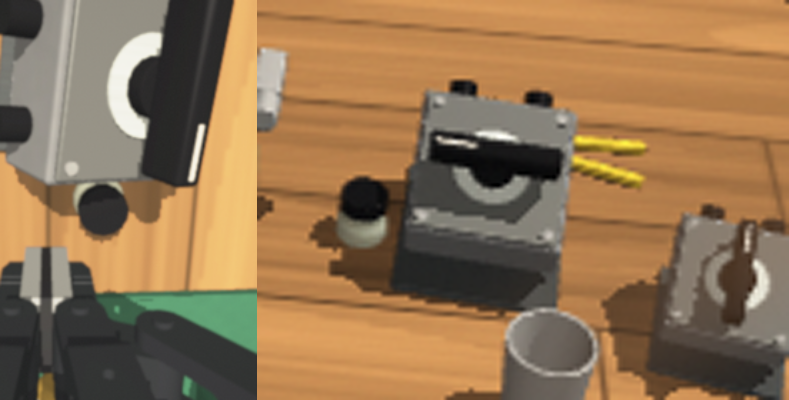

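The bar now lies level across the face (432,140)–(560,165), parallel to the box edge, so the isolator is off. Next is the stem.

Request:
send_rows(
  series=[
    {"travel": [-40,0,0],"yaw": 0},
    {"travel": [-80,0,0],"yaw": 0},
    {"travel": [-120,0,0],"yaw": 0},
    {"travel": [-160,0,0],"yaw": 0},
    {"travel": [-200,0,0],"yaw": 0},
  ],
  jaw=1,
)

```text
time: 6.02
tcp_pos: [0.5699, 0.0381, 0.3017]
tool_rot: [-2.218, -2.222, 0.003]
force: [0.6, 0.3, 0.2]
gripper_width: 0.0606
gripper_force: 0.0
```

Request:
send_rows(
  series=[
    {"travel": [-20,2,0],"yaw": 0},
    {"travel": [-30,4,0],"yaw": 0},
    {"travel": [-34,4,0],"yaw": 0},
    {"travel": [-34,4,0],"yaw": 0},
    {"travel": [-34,4,0],"yaw": 0},
  ],
)

```text
time: 6.43
tcp_pos: [0.574, 0.0071, 0.3028]
tool_rot: [-2.219, -2.222, 0.0]
force: [-0.4, -0.2, -0.2]
gripper_width: 0.0857
gripper_force: 0.0
```

```bash
python3 - <<'E'
from h import *
w=grab_frame("wrist"); im=w["color"].copy()
print(observe()["tcp_pos"])
for n in ("stem",): print([(np.round(r["location"]).tolist(),at_z(w,r["location"],.078).round(3).tolist(),round(r["confidence"],2)) for r in place_of(w,n)[:2]])
hsv=cv2.cvtColor(im,cv2.COLOR_BGR2HSV); m=cv2.inRange(hsv,(15,120,70),(32,255,255))
n,l,st,ce=cv2.connectedComponentsWithStats(m)
for i in np.argsort(-st[1:,4])[:4]+1:
    ys,xs=np.where(l==i); c=cv2.minAreaRect(np.c_[xs,ys].astype(np.float32)); print(st[i],np.array([at_z(w,p,.078)[:2] for p in cv2.boxPoints(c)]).round(3).tolist())
for y in (.075,.008,-.059): cv2.circle(im,tuple(int(v) for v in proj(w,(.586,y,.078))),3,(0,0,255),1)
cv2.imwrite("pics/w3.png",im)
E
```

```text
[0.57394985 0.00732228 0.30307882]
[([275.0, 175.0], [0.586, 0.011, 0.078], 0.92)]
[    0     0   512   342 95795] [[0.362, 0.155], [0.774, 0.156], [0.842, -0.171], [0.291, -0.172]]
[439 371  33  13 290] [[0.773, -0.227], [0.77, -0.211], [0.806, -0.211], [0.809, -0.227]]
[ 58 371  27  13 251] [[0.347, -0.212], [0.376, -0.212], [0.374, -0.228], [0.345, -0.229]]
[251 308  16  11 131] [[0.562, -0.133], [0.578, -0.131], [0.579, -0.141], [0.563, -0.144]]
```

View pics/w3.png

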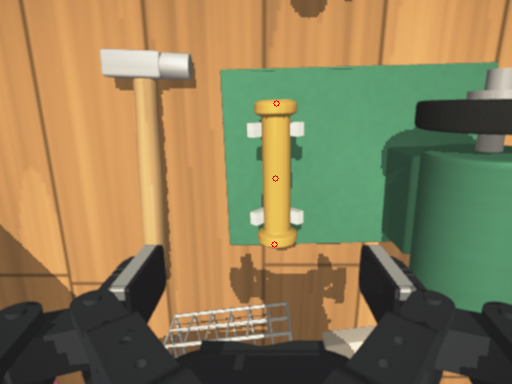

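The stem lies level in the cradle, with its ends at (276,100) and (277,246), centred near (0.587, 0.011). I'm going down to grip it.

Request:
send_rows(
  series=[
    {"travel": [4,13,0],"yaw": 0},
    {"travel": [4,13,40],"yaw": 0},
    {"travel": [4,13,80],"yaw": 0},
    {"travel": [4,13,120],"yaw": 0},
    {"travel": [4,13,150],"yaw": 0},
  ],
)

```text
time: 6.95
tcp_pos: [0.5858, 0.0116, 0.151]
tool_rot: [-2.217, -2.224, 0.001]
force: [-0.0, 0.3, 0.1]
gripper_width: 0.0851
gripper_force: 0.0
```

Request:
send_rows(
  series=[
    {"travel": [0,0,8],"yaw": 0},
    {"travel": [0,0,14],"yaw": 0},
    {"travel": [0,0,14],"yaw": 0},
    {"travel": [0,0,14],"yaw": 0},
    {"travel": [0,0,14],"yaw": 0},
  ],
)

```text
time: 7.37
tcp_pos: [0.5885, 0.0101, 0.1417]
tool_rot: [2.218, 2.221, 0.004]
force: [0.9, 0.9, 0.7]
gripper_width: 0.0848
gripper_force: 0.0
```

Request:
send_rows(
  series=[
    {"travel": [0,0,0],"yaw": 0},
    {"travel": [0,0,0],"yaw": 0},
    {"travel": [0,0,0],"yaw": 0},
    {"travel": [0,0,0],"yaw": 0},
    {"travel": [0,0,0],"yaw": 0},
  ],
  jaw=0,
  newtons=50,
)

```text
time: 7.78
tcp_pos: [0.5869, 0.0099, 0.1399]
tool_rot: [2.22, 2.222, 0.0]
force: [-6.2, -0.0, 7.1]
gripper_width: 0.0257
gripper_force: 10.7
```

Request:
send_rows(
  series=[
    {"travel": [0,0,0],"yaw": 0},
    {"travel": [0,0,0],"yaw": 0},
    {"travel": [0,0,0],"yaw": 0},
    {"travel": [0,0,0],"yaw": 0},
    {"travel": [0,0,0],"yaw": 0},
  ],
)

```text
time: 8.2
tcp_pos: [0.5869, 0.0099, 0.1401]
tool_rot: [2.22, 2.223, -0.0]
force: [-1.1, 0.3, 5.3]
gripper_width: 0.0243
gripper_force: 48.7
```

Request:
send_rows(
  series=[
    {"travel": [0,0,-10],"yaw": 0},
    {"travel": [0,0,-25],"yaw": 0},
    {"travel": [0,0,-45],"yaw": 0},
    {"travel": [0,0,-65],"yaw": 0},
    {"travel": [0,0,-80],"yaw": 0},
  ],
)

```text
time: 8.62
tcp_pos: [0.587, 0.01, 0.2212]
tool_rot: [2.22, 2.222, 0.001]
force: [0.6, 0.1, -2.5]
gripper_width: 0.0241
gripper_force: 49.3
```

Request:
send_rows(
  series=[
    {"travel": [-10,0,-15],"yaw": 0},
    {"travel": [-35,0,-30],"yaw": 0},
    {"travel": [-65,0,-45],"yaw": 0},
    {"travel": [-95,-5,-60],"yaw": 0},
    {"travel": [-115,-10,-70],"yaw": 0},
  ],
)

```text
time: 9.03
tcp_pos: [0.5772, -0.1074, 0.2913]
tool_rot: [2.219, 2.221, -0.0]
force: [0.6, -1.0, -3.2]
gripper_width: 0.0241
gripper_force: 49.3
```

```bash
python3 - <<'E'
from h import *
w=grab_frame("wrist"); im=w["color"].copy(); o=observe()
print(o["tcp_pos"],o["force"],o["gripper_width"])
for f in (w,grab_frame("scene")): print([(np.round(r["location"]).tolist(),at_z(f,r["location"],.0).round(3).tolist(),round(r["confidence"],2)) for r in place_of(f,"basket")[:4]])
B=np.array([[0.599,-0.181],[0.625,-0.367],[0.483,-0.384],[0.457,-0.195]])
c=B.mean(0)
rot=R.from_euler('z',.136).as_matrix()[:2,:2]
for sx,sy in((1,1),(1,-1),(-1,-1),(-1,1)):
    q=c+rot@np.array([sx*.075,sy*.095]); cv2.circle(im,tuple(int(v) for v in proj(w,(*q,.06))),4,(0,0,255),1)
cv2.imwrite("pics/w4.png",im)
E
```

```text
[ 0.5770747  -0.11049049  0.29288787] [-0.10286987 -3.28839702 -1.6071892 ] 0.023964026058972
[]
[([187.0, 221.0], [0.516, -0.281, 0.0], 0.92), ([176.0, 174.0], [0.223, -0.408, 0.0], 0.69), ([108.0, 222.0], [0.557, -0.564, 0.0], 0.65)]
```

View pics/w4.png

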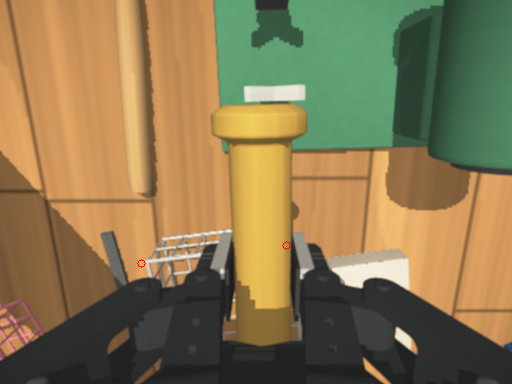

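The stem is held. The basket's near corner at (148,262) is within about 4 mm of my estimate at (141,263). I'm moving over the basket and aligning by 8°.

Request:
send_rows(
  series=[
    {"travel": [-30,-6,0],"yaw": -0.03},
    {"travel": [-70,-14,0],"yaw": -0.06},
    {"travel": [-110,-22,0],"yaw": -0.09},
    {"travel": [-150,-30,0],"yaw": -0.12},
    {"travel": [-172,-34,0],"yaw": -0.136},
  ],
)

```text
time: 9.65
tcp_pos: [0.5424, -0.2795, 0.2887]
tool_rot: [-2.062, -2.369, 0.002]
force: [0.6, -0.2, -2.8]
gripper_width: 0.0242
gripper_force: 49.3
```

```bash
python3 - <<'E'
from h import *
s=grab_frame("scene"); t=grab_frame("top"); o=observe()
print(o["tcp_pos"],o["tool_rot"])
rot=R.from_euler('z',.136).as_matrix()[:2,:2]
P=[np.r_[np.array([.543,-.282])+rot@np.array([x*.075,y*.095]),.06] for x,y in((1,1),(1,-1),(-1,-1),(-1,1))]
out=[]
for f,x0,y0 in((s,130,150),(t,275,115)):
    im=cv2.resize(f["color"][y0:y0+100,x0:x0+130],(390*1,300),interpolation=cv2.INTER_CUBIC)
    for p in P: cv2.circle(im,tuple(int(3*v) for v in proj(f,p)-[x0,y0]),4,(0,0,255),1)
    out.append(im)
cv2.imwrite("pics/w5.png",np.hstack(out))
E
```

```text
[ 0.54261079 -0.27969689  0.28857486] [-2.06664816e+00 -2.36524752e+00  1.67971108e-03]
```

View pics/w5.png

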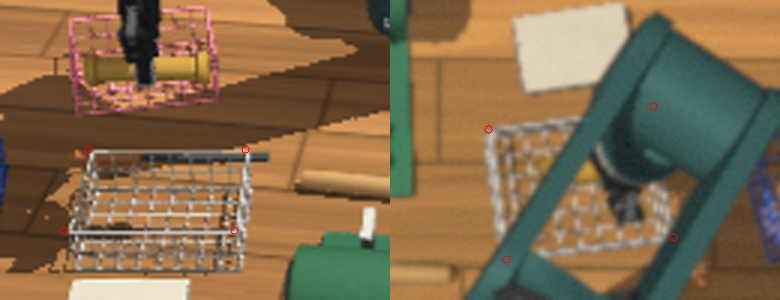

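Request:
send_rows(
  series=[
    {"travel": [0,0,20],"yaw": 0},
    {"travel": [0,0,50],"yaw": 0},
    {"travel": [0,0,85],"yaw": 0},
    {"travel": [0,0,115],"yaw": 0},
    {"travel": [0,0,140],"yaw": 0},
  ],
)

```text
time: 10.17
tcp_pos: [0.5424, -0.2742, 0.1467]
tool_rot: [-2.06, -2.366, -0.001]
force: [-0.8, 0.6, -2.5]
gripper_width: 0.0245
gripper_force: 49.4
```

Request:
send_rows(
  series=[
    {"travel": [0,0,15],"yaw": 0},
    {"travel": [0,0,28],"yaw": 0},
    {"travel": [0,0,38],"yaw": 0},
    {"travel": [0,0,46],"yaw": 0},
    {"travel": [0,0,52],"yaw": 0},
  ],
)

```text
time: 10.58
tcp_pos: [0.5434, -0.2759, 0.0967]
tool_rot: [-2.062, -2.368, -0.0]
force: [1.1, -0.3, -4.5]
gripper_width: 0.0241
gripper_force: 49.4
```

Request:
send_rows(
  series=[
    {"travel": [0,0,2],"yaw": 0},
    {"travel": [0,0,3],"yaw": 0},
    {"travel": [0,0,4],"yaw": 0},
    {"travel": [0,0,5],"yaw": 0},
    {"travel": [0,0,6],"yaw": 0},
  ],
)

```text
time: 11.0
tcp_pos: [0.5436, -0.2774, 0.0921]
tool_rot: [2.064, 2.367, 0.0]
force: [0.0, -1.1, -2.9]
gripper_width: 0.0241
gripper_force: 49.4
```

Request:
send_rows(
  series=[
    {"travel": [0,0,1.5],"yaw": 0},
    {"travel": [0,0,3],"yaw": 0},
    {"travel": [0,0,4],"yaw": 0},
    {"travel": [0,0,5],"yaw": 0},
    {"travel": [0,0,5],"yaw": 0},
  ],
)

```text
time: 11.42
tcp_pos: [0.5431, -0.277, 0.0863]
tool_rot: [-2.064, -2.368, 0.0]
force: [-0.3, -0.7, -3.4]
gripper_width: 0.0243
gripper_force: 49.4
```

Request:
send_rows(
  series=[
    {"travel": [0,0,1],"yaw": 0},
    {"travel": [0,0,2],"yaw": 0},
    {"travel": [0,0,2],"yaw": 0},
    {"travel": [0,0,2],"yaw": 0},
    {"travel": [0,0,2],"yaw": 0},
  ],
)

```text
time: 11.83
tcp_pos: [0.5433, -0.2771, 0.0845]
tool_rot: [-2.064, -2.368, -0.0]
force: [0.2, 0.8, -2.4]
gripper_width: 0.024
gripper_force: 49.4
```

Not touching yet; going on by 1 mm at a time.

Request:
send_rows(
  series=[
    {"travel": [0,0,0.5],"yaw": 0},
    {"travel": [0,0,1],"yaw": 0},
    {"travel": [0,0,1.5],"yaw": 0},
    {"travel": [0,0,1.5],"yaw": 0},
    {"travel": [0,0,1.5],"yaw": 0},
  ],
)

```text
time: 12.25
tcp_pos: [0.5433, -0.2771, 0.0837]
tool_rot: [2.064, 2.368, 0.0]
force: [-1.3, 0.6, 4.9]
gripper_width: 0.0244
gripper_force: 50.2
```

Request:
send_rows(
  series=[
    {"travel": [0,0,0.5],"yaw": 0},
    {"travel": [0,0,1],"yaw": 0},
    {"travel": [0,0,1],"yaw": 0},
    {"travel": [0,0,1],"yaw": 0},
    {"travel": [0,0,1],"yaw": 0},
  ],
)

```text
time: 12.67
tcp_pos: [0.5434, -0.2771, 0.0836]
tool_rot: [2.064, 2.368, 0.0]
force: [-3.7, 1.9, 14.0]
gripper_width: 0.0245
gripper_force: 51.1
```

Request:
send_rows(
  series=[
    {"travel": [0,0,-1],"yaw": 0},
    {"travel": [0,0,-1],"yaw": 0},
    {"travel": [0,0,-1],"yaw": 0},
    {"travel": [0,0,-1],"yaw": 0},
    {"travel": [0,0,-1],"yaw": 0},
  ],
)

```text
time: 13.08
tcp_pos: [0.5434, -0.2771, 0.0837]
tool_rot: [2.064, 2.368, 0.0]
force: [-2.2, 0.6, 8.1]
gripper_width: 0.0242
gripper_force: 50.2
```

Request:
send_rows(
  series=[
    {"travel": [0,0,0],"yaw": 0},
    {"travel": [0,0,0],"yaw": 0},
    {"travel": [0,0,0],"yaw": 0},
    {"travel": [0,0,0],"yaw": 0},
    {"travel": [0,0,0],"yaw": 0},
  ],
  jaw=0.62,
)

```text
time: 13.5
tcp_pos: [0.5433, -0.2771, 0.0828]
tool_rot: [-2.064, -2.368, -0.0]
force: [0.6, -0.1, 0.2]
gripper_width: 0.0529
gripper_force: 0.0
```

Request:
send_rows(
  series=[
    {"travel": [0,0,-8],"yaw": 0},
    {"travel": [0,0,-20],"yaw": 0},
    {"travel": [0,0,-40],"yaw": 0},
    {"travel": [0,0,-70],"yaw": 0},
    {"travel": [0,0,-100],"yaw": 0},
  ],
)

```text
time: 13.92
tcp_pos: [0.5428, -0.2768, 0.1846]
tool_rot: [-2.064, -2.367, 0.0]
force: [0.1, -0.9, 0.3]
gripper_width: 0.0528
gripper_force: 0.0
```

Request:
send_rows(
  series=[
    {"travel": [-20,-25,-30],"yaw": 0},
    {"travel": [-50,-55,-60],"yaw": 0},
    {"travel": [-80,-70,-90],"yaw": 0},
    {"travel": [-110,-75,-110],"yaw": 0},
    {"travel": [-130,-80,-120],"yaw": 0},
  ],
)

```text
time: 14.33
tcp_pos: [0.4812, -0.419, 0.308]
tool_rot: [2.061, 2.364, -0.001]
force: [1.1, -0.5, -0.3]
gripper_width: 0.0529
gripper_force: 0.0
```

```bash
python3 - <<'E'
from h import *
s=grab_frame("scene");w=grab_frame("wrist"); o=observe(); print(o["tcp_pos"],o["force"],o["time"])
for f in (w,s): print([(np.round(r["location"]).tolist(),at_z(f,r["location"],.022).round(3).tolist(),round(r["confidence"],2)) for r in place_of(f,"stem")[:2]])
cv2.imwrite("pics/w6.png",np.hstack([cv2.resize(w["color"],(400,300)),cv2.resize(s["color"][150:285,140:320],(400,300),interpolation=cv2.INTER_CUBIC)]))
E
```

```text
[ 0.48220626 -0.42259392  0.3085889 ] [ 0.29649299  0.31355191 -0.31484945] 14.4333
[([342.0, 23.0], [0.543, -0.275, 0.022], 0.82)]
[([188.0, 219.0], [0.528, -0.273, 0.022], 0.7)]
```

View pics/w6.png

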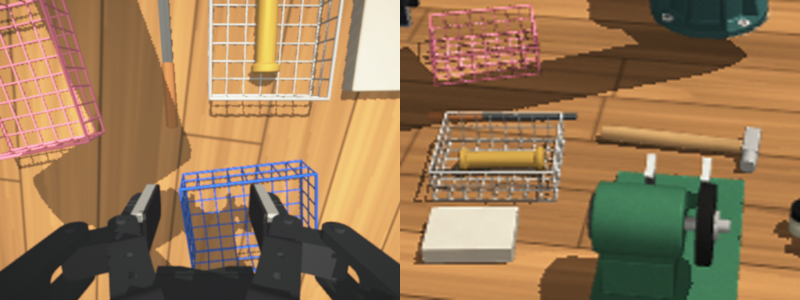

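The stem lies flat in the steel basket: its bead is at (265,70) in the wrist half, and it spans (460–548,158) in the scene half. The basket is upright, the cradle is empty and the gripper is clear.

```bash
python3 -c "
from rig import *
print(hand_in())"
```

```text
the job is handed in; nothing more can be done
None
```

Job handed in at about 14.4 s: the isolator handle is off, and the stem lies flat in the upright steel basket with the gripper clear of everything.

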